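Release, draw out and present a plug-in tube

TASK

Take the red-handled flat release key out of its blue stand and push its blade fully home in the red-marked release slot of the silver base unit, and leave it there: that frees the tube. Then draw the black tube up out of its socket, tip it over about 45 degrees so that it lies parallel to the line of sight of the inspection camera at the far side of the bench, pin end down and towards the camera, and finish while holding it still like that in the gripper, its pin end at least 100 mm higher than the top of the base unit. Leave the yellow meter, the amber jar and the copper ring where they are.

Things in the scene. Friction and masses are not known exactly. Their poses are not given: they have to be found in the camera images.
- base: Silver metal base unit fixed to the bench, a box 110 (x) by 200 (y) by 50 mm high. Origin at the centre of its underside, z up. The tube's round socket is at y = -55 mm and the release slot at y = +55 mm (both x = 0). Four small coloured jacks lie along its -x edge.
- slot (a point): Mouth of the release slot: centre of the opening in the top face of the base (50 mm above the bench), axes as the base's. The opening is 9 mm (base x) by 25 mm (base y), with a 4 mm bevel all round and a red painted mark on either side; a brass plunger stands in it 18 mm below the mouth.
- socket (a point): Mouth of the tube's round socket: centre of the opening in the top face of the base, 56 mm in diameter and 24 mm deep, axes as the base's.
- release (a joint): How far the brass plunger in the release slot is pushed down, 0 to 0.013 m; 0.012 when the key is fully home. It takes about 1 N to move and stays where it is left. From about 0.008 on the hidden tongue that holds the tube down by its flange is drawn back; before that the tube cannot be lifted out.
- key_grip (a point): Centre of the release key's red handle, 12 mm thick (key x), 34 wide (y), 48 high (z). Below it a steel blade 4 mm thick (x), 20 wide (y), 30 long, narrowing to 2 by 12 over its last 6 mm. Same after a half turn about z. About 60 g. At the start upright in its stand, the handle's underside resting on the stand's top.
- key_shoulder (a point): Centre of the underside of the key's handle, where the blade begins, 24 mm below key_grip. When the key is fully home it lies at the mouth of the release slot and the handle rests on the base.
- stand: Blue plastic block, 60 by 60 by 40 mm high, fixed to the bench, with a slot in its top in which the key stands. Origin at the centre of its underside, z up.
- tube_mid (a point): Point on the black plug-in tube's axis, 70 mm above its flange's underside (centre of mass: about 10 mm lower). z runs from pin end to stub end. 135 mm long: flange 54 mm across, 12 thick; smooth black sleeve 42 mm across up to 129; metal stub 16 across. About 0.32 kg. At the start upright in the socket, flange on its floor 26 mm above the bench, top at 161 mm.
- tube_foot (a point): Centre of the underside of the tube's flange (its pin end), 70 mm below tube_mid along the tube's axis; six thin brass pins stand out 8 mm from it.
- camera: Head of the grey inspection camera, a 50 by 50 by 60 mm box on a fixed stand at the far side of the bench; origin at the centre of the box, 115 mm above the bench. Its z axis is its line of sight, out through the black lens barrel: 45 degrees upwards and towards the robot's side of the bench. The lens front lies 60 mm from the origin.
- meter: Yellow hand meter lying on the bench, 75 by 150 by 30 mm; origin at the centre of its underside. Bystander.
- jar: Amber glass jar, 52 mm in diameter and 75 mm high; origin at the centre of its underside. Bystander.
- cring: Copper ring lying on the bench, 40 mm across outside, 30 mm inside, 8 mm high; origin at the centre of its underside. Bystander.
Mind the look-alikes: they are no part of the job. Of the things like the part that bears tube_mid, leave any that is purple; of the rest the larger one is meant.

How it is judged:
By the outcome, as a careful person would: the job done as asked, in the order asked, and still so for the second after the job is handed in, while the arm keeps its last pose, push and grip.
It also fails if it takes over 64 s, if anything falls off the work surface, if the arm or the gripper's body presses on something with over 40 N, if the wrist force passes 120 N, or if a joint passes its speed limit or range.

ROBOT

A 7-joint arm with a two-finger parallel gripper is mounted at the origin on the work surface. World frame = base frame: x ahead of the robot, y to its left, z up, the work surface at z = 0. Lengths are in m, angles in rad, forces in N, time in s.
With the tool pointing down it reaches from about 0.425 to 0.925 m from the base axis. Payload 6.8 kg.
Tool frame: the origin (TCP) lies at the very end of the fingers, on their centre line; the grasp point (between the pads) lies 19 mm behind it; y points along the fingers, z is the direction in which the jaws open and shut, and the axes are right-handed (so a half turn about y gives the same grasp; the last joint's range is limited). The gripper opens to 85 mm and grips with 20 to 120 N. Pads are 22 mm wide; open, the fingers measure 114 mm over their backs; the gripper's body (76 mm by 85 mm) begins 54 mm behind the grasp point. The pads swing forward as they close: fully open they stand 13 mm farther back than shut.
Start: joints at [1.177, 0.477, 0.022, 1.555, -0.011, 1.109, -0.083], TCP at [0.19, -0.648, 0.231] pointing down, gripper open.
Joint ranges: [-2.96, 2.96], [-0.34, 2.1], [-1.41, 1.46], [0.24, 2.44], [-1.37, 4.51], [0.17, 1.92], [-2.96, 2.96]. Speed limits (rad/s): [2.39, 2.39, 3.14, 3.14, 3.14, 3.14, 3.14].

INTERFACE

Orientations are given as a rotation vector (axis times angle).
In Python, from bench import r gives the robot as it stands.
- The arm moves only by the tool drive_tool, never from a script. Its argument "series" is a list of rows, each a list of 7 numbers: the shift along the tool's x, y, z in mm, then the turn, a rotation vector about the tool's x, y, z in degrees, then the finger opening in mm, from 0 to 85.4. In form: [[tx, ty, tz, wx, wy, wz, grip], ...]. A call has 1 to 5 rows; each row is the pose to reach, as a shift and turn from the pose measured when the call began, along the tool's axes at that moment; what a row does not reach only later rows make up. A row lasts 1/10 s, in which the tool goes at most 50 mm and 8.59 degrees, less where a joint would pass 70% of its speed; a pose out of reach is approached as far as the arm can. A call with a gripper value outside its range is refused whole. The fingers move at their own pace and stop on an object; "squeeze" is the grip in N (left out, the last holds). Time passes only in rows, so rows that repeat a pose let the fingers close. It gives the time, the measured TCP pose, the force and the opening at its end, in the units of the state.
- r.get_obs(): the state, without advancing time (a new reading comes with each control period).
- r.grab_frame(name): name is "scene" or "top" or "wrist"; returns a dict with "frame" (420x560x3 uint8, blue, green, red), "intrinsics" (3x3 intrinsics, pixels), "distortion" ([k1, k2, p1, p2, k3] as OpenCV has them; the pictures are not rectified), "rvec" (rotation vector, rad) and "tvec" (3), from world to camera coordinates, as OpenCV has them. Camera axes: x right, y down, z forward; pixel columns grow to the right and rows downward; lengths in m; the calibration is good to about 2 mm. A picture is of the moment at which its call begins. There is no depth.
- r.hand_in(): hands the job in, once; it reports no verdict.
The state is a dict: "clock": time; "joints": joint angles; "qvel": joint speeds; "tau": joint torques, N m; "tcp_pos": TCP position; "orientation": TCP orientation; "contact_force": force on the tool from outside, world axes, zero at the start; "moment": the same for the moment, N m; "grip_width": finger opening in m.
Only numpy, scipy, OpenCV 4.12 (cv2) and the standard library are available. Lean on these libraries where they do the work, as an engineer would, in place of code of your own. Each camera call takes 0.05 s, during which the arm holds its last target.

## Working session

There is one attempt and no reset: what is moved stays moved. The work goes in short steps, Python scripts to look and compute and a tool call to move; the robot and the scene stay as the last step left them, time stands still between calls to the robot, and variables do not carry over. Pictures are saved under pics/ and viewed, and the job is handed in when it is done.

Besides the shell and the picture viewer there is one more tool, called after "Emit:" as name(argument=value, ...), one argument or row to a line, values as JSON. drive_tool: Moves the arm, as the interface text tells. Its arguments: {"type":"object","properties":{"series":{"type":"array","items":{"type":"array","items":{"type":"number"}}},"squeeze":{"type":"number"}},"required":["series"]}

```bash
ls; mkdir -p pics; cat > h.py <<'E'
import numpy as np, cv2
from bench import r
from scipy.spatial.transform import Rotation as R
def grab(n,fn=None):
    f=r.grab_frame(n)
    if fn: cv2.imwrite('pics/'+fn+'.png',f['frame'])
    return f
def ray(f,px):
    K=np.array(f['intrinsics']);D=np.array(f['distortion'])
    u=cv2.undistortPoints(np.array([[px]],float),K,D)[0,0]
    Rm=cv2.Rodrigues(np.array(f['rvec'],float))[0];t=np.array(f['tvec'],float).ravel()
    return -Rm.T@t, Rm.T@np.array([u[0],u[1],1.])
def onz(f,px,z):
    o,d=ray(f,px);return o+d*(z-o[2])/d[2]
def proj(f,P):
    return cv2.projectPoints(np.array(P,float).reshape(-1,3),np.array(f['rvec'],float),np.array(f['tvec'],float),np.array(f['intrinsics']),np.array(f['distortion']))[0][:,0]
E
python3 - <<'E'
from h import *
for n in('scene','top','wrist'):
    f=grab(n,n+'0'); print(n,ray(f,(280,210)))
o=r.get_obs();print(o); print(R.from_rotvec(o['orientation']).as_matrix().round(3))
E
```

```text
pics
scene (array([1.02856768, 0.09900373, 0.73283893]), array([-0.59313798, -0.12723506, -0.79506937]))
top (array([ 0.472859  , -0.00226069,  1.14975271]), array([ 0.11971718,  0.00655574, -0.99279147]))
wrist (array([ 0.26527956, -0.6253152 ,  0.37335285]), array([-0.30708424, -0.0904983 , -0.94750668]))
{'clock': 0.15, 'joints': array([ 1.17689275,  0.47759527,  0.02237015,  1.55618048, -0.01153118,
        1.10926146, -0.08309905]), 'qvel': array([-3.86030314e-05, -1.32192909e-03,  1.61591735e-03, -2.56964529e-03,
        7.06544866e-04, -1.18897554e-03,  1.52747778e-03]), 'tau': array([ 2.86417053e-03, -5.96926975e+01,  1.61030374e+00, -2.81490844e+01,
        1.26764027e-02,  6.56089454e-03,  3.92925287e-06]), 'tcp_pos': array([ 0.19017416, -0.64721491,  0.23057804]), 'orientation': array([-0.29783645,  2.06957511, -2.06687819]), 'contact_force': array([ 0.13274732, -0.38913166,  0.58300538]), 'moment': array([-0.02925653, -0.00381218,  0.05430965]), 'grip_width': 0.08517554190762769}
[[-0.959 -0.     0.282]
 [-0.282  0.001 -0.959]
 [ 0.    -1.    -0.001]]
```

View pics/scene0.png

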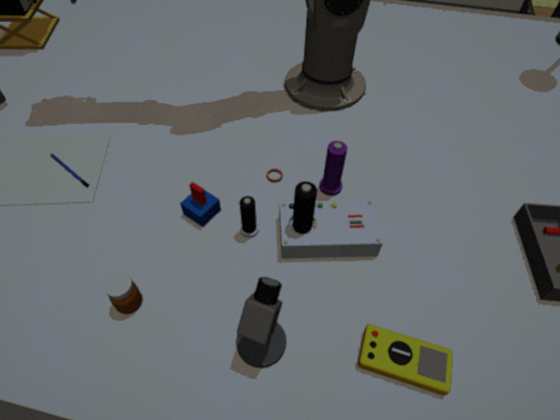

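View pics/top0.png

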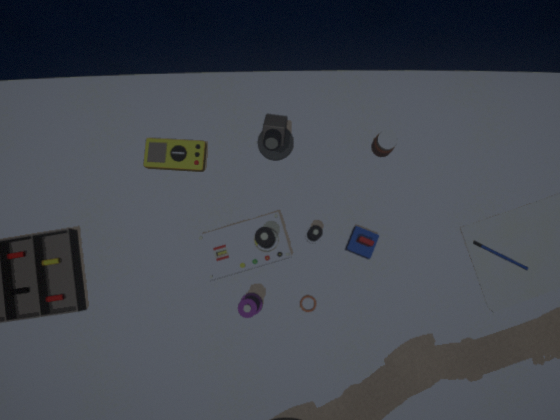

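View pics/wrist0.png

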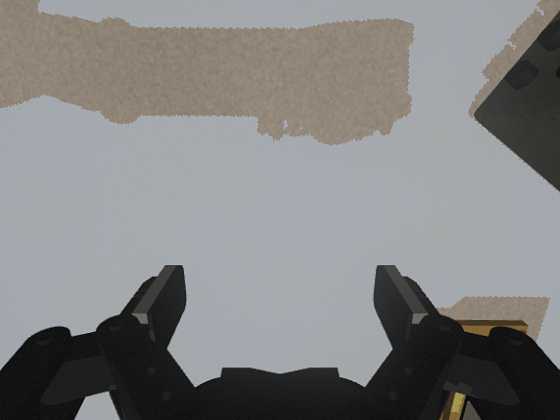

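The scene view shows the black tube at (304,205) on the base, the key and stand at (200,203), and the decoys: a small black tube (248,215) and a purple one (334,167). In the top view the base is around (248,245), the stand around (363,241) and the camera around (275,137). Next I'll enlarge these.

```bash
python3 - <<'E'
import cv2
t=cv2.imread('pics/top0.png');s=cv2.imread('pics/scene0.png')
cv2.imwrite('pics/t_base.png',cv2.resize(cv2.convertScaleAbs(t[195:315,190:320],alpha=1.6),None,fx=5,fy=5,interpolation=cv2.INTER_CUBIC)[:600,:800])
cv2.imwrite('pics/t_stand.png',cv2.resize(cv2.convertScaleAbs(t[100:270,250:400],alpha=1.8),None,fx=3.5,fy=3.5,interpolation=cv2.INTER_CUBIC)[:600,:800])
cv2.imwrite('pics/s_base.png',cv2.resize(cv2.convertScaleAbs(s[160:380,170:390],alpha=1.5),None,fx=2.7,fy=2.7,interpolation=cv2.INTER_CUBIC)[:600,:800])
E
```

```text
(no output)
```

View pics/t_base.png

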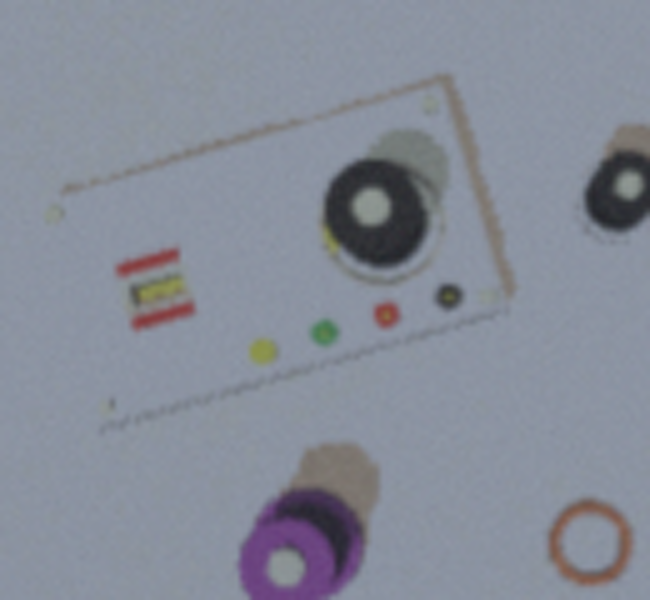

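View pics/t_stand.png

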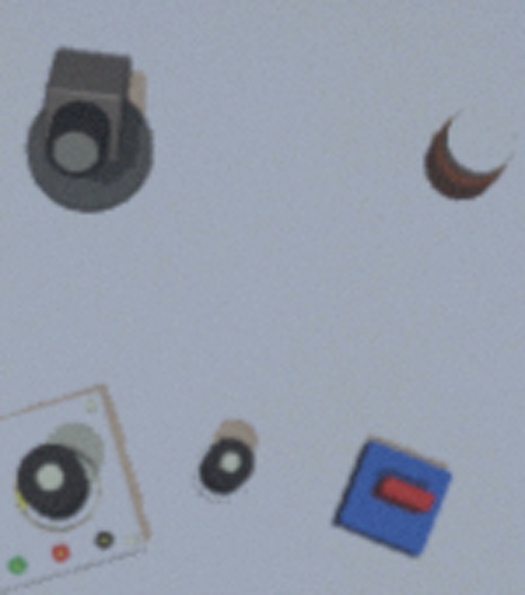

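View pics/s_base.png

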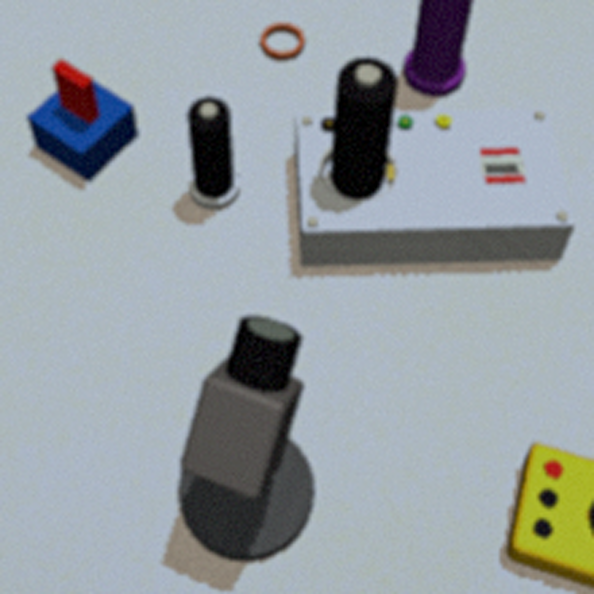

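```bash
cat > m.py <<'E'
from h import *
def comps(f,lo,hi,lo2=None,hi2=None,amin=8,roi=None):
    hsv=cv2.cvtColor(f['frame'],cv2.COLOR_BGR2HSV)
    m=cv2.inRange(hsv,lo,hi)
    if lo2: m|=cv2.inRange(hsv,lo2,hi2)
    n,l,s,c=cv2.connectedComponentsWithStats(m)
    return [(c[i].round(1),s[i,:4].tolist(),int(s[i,4]),cv2.minAreaRect(np.argwhere(l==i)[:,::-1].astype(np.float32))) for i in range(1,n) if s[i,4]>=amin]
RED=((0,110,40),(8,255,255),(172,110,40),(180,255,255))
BLUE=((105,120,30),(128,255,255))
E
python3 - <<'E'
from m import *
for n in('top','scene'):
    f=grab(n)
    for nm,c in(('RED',RED),('BLUE',BLUE)):
        for q in comps(f,*c,amin=6):
            ctr=q[0]; print(n,nm,q[0],q[1],q[2],np.round(q[3][1],1),round(q[3][2],1),onz(f,ctr,.05).round(4),onz(f,ctr,.088).round(4))
E
```

```text
top RED [196.2 162.2] [195, 161, 4, 4] 11 [2.8 2.8] 45.0 [0.7228 0.2042 0.05  ] [0.7142 0.1971 0.088 ]
top RED [365.6 240.8] [359, 237, 15, 9] 76 [14.5  5.4] 21.8 [ 0.5308 -0.1942  0.05  ] [ 0.5288 -0.1875  0.088 ]
top RED [219.  246.9] [214, 245, 11, 4] 13 [ 1.1 10.4] 74.1 [0.5203 0.1483 0.05  ] [0.5186 0.1431 0.088 ]
top RED [ 14.9 255. ] [7, 252, 17, 7] 90 [ 5.4 16.3] 80.5 [0.503  0.6477 0.05  ] [0.5019 0.6252 0.088 ]
top RED [222.1 257.6] [217, 256, 11, 4] 15 [ 1.2 10.4] 76.0 [0.4953 0.141  0.05  ] [0.4945 0.136  0.088 ]
top RED [266.6 257.4] [265, 256, 4, 4] 8 [2.8 2.8] 45.0 [0.4949 0.0373 0.05  ] [0.4941 0.0359 0.088 ]
top RED [ 54.1 297.7] [46, 294, 17, 8] 97 [ 5.6 16.9] 80.5 [0.4017 0.5435 0.05  ] [0.4042 0.5246 0.088 ]
top BLUE [108.4   1. ] [106, 0, 5, 4] 8 [3.9 2.5] 33.7 [1.155  0.4433 0.05  ] [1.1315 0.4279 0.088 ]
top BLUE [119.5   1.3] [116, 0, 7, 4] 15 [3. 6.] 90.0 [1.1525 0.4135 0.05  ] [1.129  0.3992 0.088 ]
top BLUE [287.3  43.2] [0, 0, 560, 80] 27136 [ 77.3 559.5] 89.2 [ 1.0227 -0.0174  0.05  ] [ 1.0037 -0.0169  0.088 ]
top BLUE [151.2   1. ] [149, 0, 5, 3] 6 [2. 4
[... 3860 characters left out ...]
-0.1936  0.05  ] [ 0.5465 -0.1773  0.088 ]
scene RED [354.5 215.5] [348, 215, 14, 2] 26 [13.  1.] -0.0 [0.495  0.1432 0.05  ] [0.5247 0.1408 0.088 ]
scene RED [356.8 225.9] [350, 225, 14, 3] 23 [ 1.8 12.9] 81.9 [0.5202 0.1511 0.05  ] [0.5485 0.1482 0.088 ]
scene RED [552.5 230.3] [545, 227, 15, 8] 102 [ 7. 14.] 90.0 [0.4338 0.5347 0.05  ] [0.4669 0.5105 0.088 ]
scene RED [374.5 333.2] [372, 331, 6, 5] 22 [4.5 4.5] 63.4 [0.7364 0.2075 0.05  ] [0.7527 0.2015 0.088 ]
scene BLUE [ 66.2 167.2] [51, 154, 32, 27] 91 [39.8  2.3] 40.6 [ 0.5199 -0.5054  0.05  ] [ 0.5482 -0.4718  0.088 ]
scene BLUE [200.5 208.3] [181, 191, 39, 35] 734 [31.8 34.4] 47.0 [ 0.5559 -0.1731  0.05  ] [ 0.5822 -0.1579  0.088 ]
```

```bash
cat >> m.py <<'E'
def down(az):  # tool y down, z horizontal at azimuth az deg
    a=np.radians(az); z=np.array([np.cos(a),np.sin(a),0]); y=np.array([0,0,-1.]); return np.c_[np.cross(y,z),y,z]
def delta(p,Rt):
    o=r.get_obs(); R0=R.from_rotvec(o['orientation']); 
    t=R0.inv().apply(np.array(p)-o['tcp_pos'])*1000; w=(R0.inv()*R.from_matrix(Rt)).as_rotvec(degrees=True)
    print('delta',t.round(1),w.round(2),'tcp',o['tcp_pos'].round(4),'clk',round(o['clock'],2),'F',np.round(o['contact_force'],1),'gw',round(o['grip_width'],4),'q',o['joints'].round(2))
E
python3 - <<'E'
from m import *
delta([.515,-.20,.2],down(-21.8))
import cv2
t=cv2.imread('pics/top0.png');s=cv2.imread('pics/scene0.png')
a=cv2.resize(t[105:165,250:300],None,fx=8,fy=8,interpolation=cv2.INTER_CUBIC)
b=cv2.resize(s[270:370,225:295],None,fx=5.5,fy=5.5,interpolation=cv2.INTER_CUBIC)
import numpy as np
h=max(a.shape[0],b.shape[0]);c=np.zeros((h,a.shape[1]+b.shape[1],3),np.uint8);c[:a.shape[0],:a.shape[1]]=a;c[:b.shape[0],a.shape[1]:]=b
print(a.shape,b.shape);cv2.imwrite('pics/cam.png',cv2.convertScaleAbs(c,alpha=2))
E
```

```text
delta [-437.8   31.1 -337.6] [ 5.000e-02 -5.183e+01 -2.000e-02] tcp [ 0.1902 -0.6474  0.2308] clk 0.25 F [ 0.1 -0.5 -0.5] gw 0.0855 q [ 1.18  0.48  0.02  1.56 -0.01  1.11 -0.08]
(480, 400, 3) (550, 385, 3)
```

View pics/cam.png

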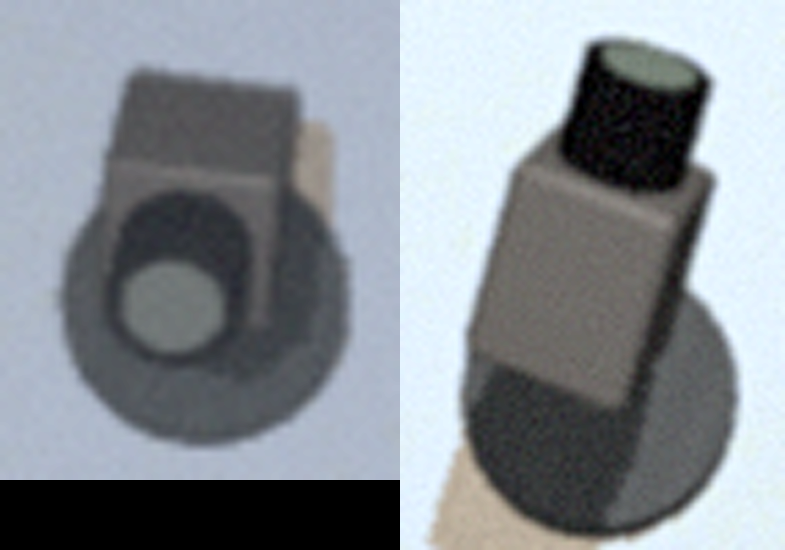

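The picture shows the inspection camera's lens face at top (271.5,143.4) and scene (270.6,282). The four edge corners of its housing are readable in both views. I'll triangulate them.

```bash
cat >> m.py <<'E'
def tri(fs,ps):
    A=np.zeros((3,3));b=np.zeros(3)
    for f,p in zip(fs,ps):
        o,d=ray(f,p);d=d/np.linalg.norm(d);M=np.eye(3)-np.outer(d,d);A+=M;b+=M@o
    x=np.linalg.solve(A,b);return x,[float(np.linalg.norm(np.cross(x-ray(f,p)[0],ray(f,p)[1]/np.linalg.norm(ray(f,p)[1])))) for f,p in zip(fs,ps)]
E
python3 - <<'E'
from m import *
T=grab('top');S=grab('scene')
pts={'lens':((271.5,143.4),(270.6,282)),'rL':((266.9,113.75),(265.4,343.6)),'rR':((287.25,116),(237.7,332.2)),'fL':((263.75,125.25),(273.5,310.9)),'fR':((285.6,127.1),(247.4,301.3)),'stub':((190+372/5,195+207/5),(170+369/2.7,160+75/2.7)),
'c1':((190+448/5,195+76/5),(170+302/2.7,160+229/2.7)),'c2':((190+66/5,195+188/5),(170+571/2.7,160+226/2.7)),'c3':((190+510/5,195+310/5),(170+297/2.7,160+117/2.7))}
X={}
for k,(a,b) in pts.items():
    X[k],e=tri((T,S),(a,b));print(k,X[k].round(4),np.round(e,4))
for k in('c1','c2','c3'): print(k,onz(T,pts[k][0],.05).round(4),onz(S,pts[k][1],.05).round(4))
d=(X['fL']+X['fR']-X['rL']-X['rR']);d/=np.linalg.norm(d);print('axis',d.round(3),np.degrees(np.arctan2(d[1],d[0])))
e=X['fL']+X['rL']-X['fR']-X['rR'];print('edge',e,np.degrees(np.arctan2(e[1],e[0])))
E
```

```text
lens [0.7383 0.0232 0.1533] [0.0019 0.0019]
rL [0.8197 0.0349 0.1098] [0.0026 0.0026]
rR [ 0.8133 -0.0114  0.1106] [0.0028 0.0028]
fL [0.7812 0.0393 0.1477] [0.0012 0.0012]
fR [ 0.7759 -0.006   0.1467] [0.0038 0.0038]
stub [0.5366 0.0401 0.1564] [0.0024 0.0024]
c1 [0.6041 0.0098 0.052 ] [0.0039 0.0039]
c2 [0.5539 0.1943 0.052 ] [0.0089 0.0089]
c3 [ 0.4949 -0.019   0.0403] [0.003 0.003]
c1 [0.605  0.0059 0.05  ] [0.6021 0.0134 0.05  ]
c2 [0.5541 0.1857 0.05  ] [0.5512 0.2037 0.05  ]
c3 [ 0.4952 -0.0218  0.05  ] [ 0.5018 -0.0144  0.05  ]
axis [-0.713  0.092  0.695] 172.64522887986917
edge [0.01166558 0.09167128 0.00011478] 82.74783296757559
```

Emit:
drive_tool(
  series=[
    [-438,31,-338,0,-52,0,85],
    [-438,31,-338,0,-52,0,85],
    [-438,31,-338,0,-52,0,85],
    [-438,31,-338,0,-52,0,85],
    [-438,31,-338,0,-52,0,85],
  ],
)

```text
clock: 0.85
tcp_pos: [0.3377, -0.4439, 0.2174]
orientation: [-0.911, 1.587, -1.588]
contact_force: [0.7, -1.3, 0.1]
grip_width: 0.0852
```

```bash
python3 - <<'E'
from m import *
delta([.515,-.20,.2],down(-21.8))
E
```

```text
delta [-300.1   17.4   29.9] [-0.02 -8.51  0.01] tcp [ 0.3377 -0.4439  0.2174] clk 0.85 F [ 0.7 -1.3  0.1] gw 0.0852 q [ 0.99  0.31 -0.22  1.84  0.08  1.    0.21]
```

Emit:
drive_tool(
  series=[
    [-300,17,30,0,-8.5,0,85],
    [-300,17,30,0,-8.5,0,85],
    [-300,17,30,0,-8.5,0,85],
    [-300,17,30,0,-8.5,0,85],
    [-300,17,30,0,-8.5,0,85],
  ],
)

```text
clock: 1.35
tcp_pos: [0.4844, -0.242, 0.2036]
orientation: [-1.004, 1.483, -1.485]
contact_force: [0.7, -0.3, 1.1]
grip_width: 0.0853
```

```bash
python3 - <<'E'
from m import *
delta([.515,-.20,.2],down(-21.8))
E
```

```text
delta [-50.4   3.6  12.8] [-0.06 -0.03  0.03] tcp [ 0.4844 -0.242   0.2036] clk 1.35 F [ 0.7 -0.3  1.1] gw 0.0853 q [ 0.65  0.31 -0.36  1.89  0.13  0.97 -0.16]
```

Emit:
drive_tool(
  series=[
    [-50,4,13,0,0,0,85],
    [-50,4,13,0,0,0,85],
    [-50,4,13,0,0,0,85],
  ],
)

```text
clock: 1.65
tcp_pos: [0.5159, -0.1987, 0.1996]
orientation: [-1.006, 1.481, -1.482]
contact_force: [0.3, 0.2, -1.1]
grip_width: 0.0851
```

```bash
python3 - <<'E'
from m import *
f=grab('wrist','w1');t=grab('top','t1')
for nm,c in(('RED',RED),('BLUE',BLUE)):
    for q in comps(f,*c,amin=100): print(nm,q[0],q[2],q[3],onz(f,q[0],.088).round(4))
    for q in comps(f,*c,amin=100):
        P=np.array([onz(f,p,.088 if nm=='RED' else .04) for p in cv2.boxPoints(q[3])]);print(P.round(4))
delta([.515,-.20,.2],down(-21.8))
E
```

```text
RED [290.6 179.1] 618 ((290.82464599609375, 177.2342529296875), (15.359838485717773, 46.0054931640625), 2.12109637260437) [ 0.531  -0.1853  0.088 ]
[[ 0.5185 -0.199   0.088 ]
 [ 0.5335 -0.1647  0.088 ]
 [ 0.5444 -0.1696  0.088 ]
 [ 0.5299 -0.2041  0.088 ]]
BLUE [287.4 159.4] 2461 ((289.3094177246094, 167.9796905517578), (64.41332244873047, 62.502384185791016), 1.6846842765808105) [ 0.5344 -0.1697  0.088 ]
[[ 0.4909 -0.202   0.04  ]
 [ 0.5155 -0.1479  0.04  ]
 [ 0.5694 -0.1711  0.04  ]
 [ 0.5479 -0.2267  0.04  ]]
delta [-2.  -0.5 -0.1] [-0.04 -0.13  0.08] tcp [ 0.5143 -0.2019  0.1995] clk 1.75 F [-1.5 -0.2 -0.3] gw 0.0847 q [ 0.57  0.34 -0.38  1.86  0.15  0.97 -0.26]
```

View pics/w1.png

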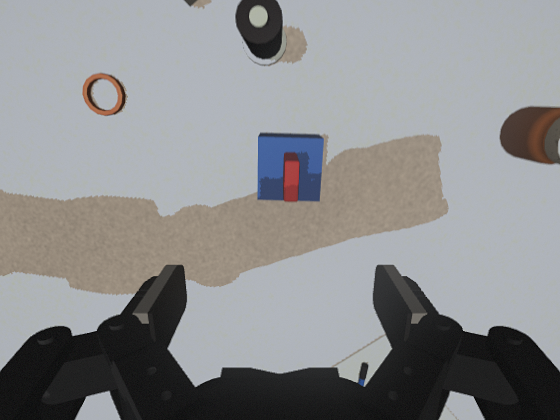

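The wrist view shows the key handle at (290,177) standing in the stand (289,168), with the ring, the small tube and the jar clear of it. Key position is about (0.530, -0.1855) with yaw about -23°.

```bash
python3 - <<'E'
from m import *
delta([.530,-.1855,.12],down(-22.8))
delta([.530,-.1855,.052],down(-22.8))
E
```

```text
delta [-21.2  79.5   8.4] [-0.04  0.87  0.08] tcp [ 0.5143 -0.2019  0.1995] clk 1.75 F [-1.5 -0.2 -0.3] gw 0.0847 q [ 0.57  0.34 -0.38  1.86  0.15  0.97 -0.26]
delta [-21.3 147.5   8.3] [-0.04  0.87  0.08] tcp [ 0.5143 -0.2019  0.1995] clk 1.75 F [-1.5 -0.2 -0.3] gw 0.0847 q [ 0.57  0.34 -0.38  1.86  0.15  0.97 -0.26]
```

Emit:
drive_tool(
  series=[
    [-21,30,8,0,0.9,0,60],
    [-21,70,8,0,0.9,0,50],
    [-21,105,8,0,0.9,0,50],
    [-21,130,8,0,0.9,0,50],
    [-21,147,8,0,0.9,0,50],
  ],
)

```text
clock: 2.25
tcp_pos: [0.5273, -0.1879, 0.0505]
orientation: [-0.995, 1.5, -1.5]
contact_force: [-0.3, -0.3, 0.1]
grip_width: 0.0497
```

```bash
python3 - <<'E'
from m import *
grab('wrist','w2')
delta([.530,-.1855,.052],down(-22.8))
E
```

```text
delta [-3.4 -3.4  2.7] [ 0.27 -0.22  0.18] tcp [ 0.5262 -0.1876  0.0486] clk 2.3 F [-0.8  0.5 -1.6] gw 0.0498 q [ 0.48  0.55 -0.32  1.95  0.27  0.68 -0.41]
```

View pics/w2.png

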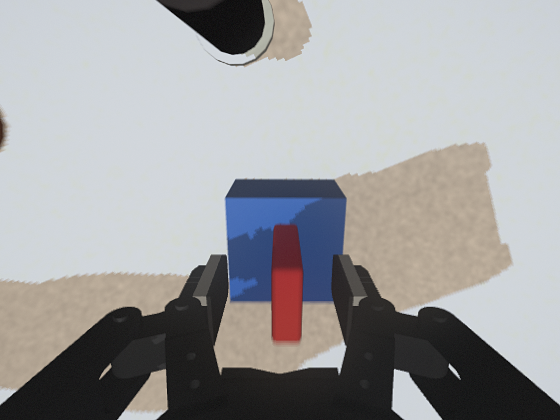

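The handle is centred between the pads at about (287,304). I'll correct the pose and close.

```bash
python3 - <<'E'
from m import *
f=grab('wrist')
for p in((273,268),(302,268),(300,340),(273,340),(287,304)): print(onz(f,p,.088).round(4))
delta([.530,-.1855,.052],down(-22.8))
E
```

```text
[ 0.5327 -0.1668  0.088 ]
[ 0.5422 -0.1708  0.088 ]
[ 0.5299 -0.1994  0.088 ]
[ 0.5204 -0.1954  0.088 ]
[ 0.5316 -0.1825  0.088 ]
delta [-3.1 -1.8  2.3] [ 0.23 -0.21  0.18] tcp [ 0.5267 -0.1875  0.0502] clk 2.35 F [-0.6  0.3  0.2] gw 0.0497 q [ 0.48  0.55 -0.32  1.95  0.27  0.69 -0.41]
```

Emit:
drive_tool(
  series=[
    [-5,-2,3,0.2,-0.3,0.2,40],
    [-5,-2,3,0.2,-0.3,0.2,8],
    [-5,-2,3,0.2,-0.3,0.2,8],
    [-5,-2,3,0.2,-0.3,0.2,8],
    [-5,-2,3,0.2,-0.3,0.2,8],
  ],
  squeeze=50,
)

```text
clock: 2.85
tcp_pos: [0.5324, -0.1846, 0.0536]
orientation: [-0.993, 1.493, -1.496]
contact_force: [-0.9, -1.1, 6.9]
grip_width: 0.0114
```

Emit:
drive_tool(
  series=[
    [0,0,0,0,0,0,8],
    [0,0,0,0,0,0,8],
    [0,0,0,0,0,0,8],
  ],
)

```text
clock: 3.15
tcp_pos: [0.5323, -0.1845, 0.0536]
orientation: [-0.994, 1.494, -1.496]
contact_force: [-0.8, -0.5, 1.8]
grip_width: 0.0113
```

```bash
python3 - <<'E'
from m import *
grab('wrist','w3')
delta([.508,.146,.15],down(15.8))
E
```

```text
delta [-295.5  -96.6 -149.9] [-1.000e-01 -3.852e+01  2.000e-02] tcp [ 0.5323 -0.1846  0.0536] clk 3.2 F [-0.6 -0.2  1.6] gw 0.0116 q [ 0.48  0.55 -0.33  1.94  0.27  0.69 -0.41]
```

View pics/w3.png

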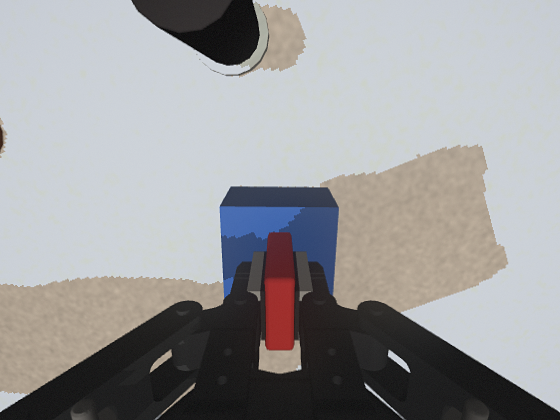

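Gripped (opening 11.4 mm). Key top is centred at (280,313). Lifting straight up.

Emit:
drive_tool(
  series=[
    [0,-15,0,0,0,0,8],
    [0,-45,0,0,0,0,8],
    [0,-90,0,0,0,0,8],
    [0,-140,0,0,0,0,8],
    [0,-190,0,0,0,0,8],
  ],
)

```text
clock: 3.7
tcp_pos: [0.5314, -0.1841, 0.2463]
orientation: [-0.994, 1.493, -1.495]
contact_force: [0.7, -0.5, -0.4]
grip_width: 0.0114
```

```bash
python3 - <<'E'
from m import *
f=grab('wrist','w4')
o=r.get_obs();z=o['tcp_pos'][2]+.0344; Ri=R.from_rotvec(o['orientation']).inv()
for q in comps(f,*RED,amin=200): print(q[0],q[2],q[3])
for p in((266,278),(294,278),(294,349),(268,349),(280,313)): print((Ri.apply(onz(f,p,z)-o['tcp_pos'])*1000).round(1))
delta([.508,.146,.24],down(15.8))
E
```

```text
[279.3 292.5] 3264 ((279.0, 291.0), (116.0, 30.0), 90.0)
[-18.9 -34.5  -8.6]
[-18.9 -34.4   1. ]
[ 11.2 -34.4   1.4]
[ 11.1 -34.5  -8.3]
[ -4.7 -34.5  -3.8]
delta [-294.4   13.7 -153.7] [ -0.86 -38.5    0.2 ] tcp [ 0.536  -0.1848  0.2555] clk 3.75 F [ 3.2 -0.2  5.1] gw 0.0113 q [ 0.55  0.3  -0.4   1.78  0.13  1.07 -0.29]
```

View pics/w4.png

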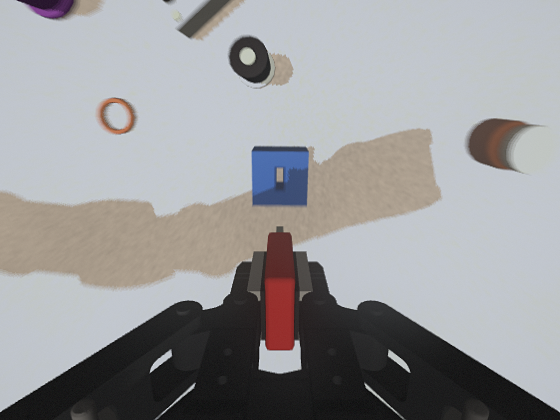

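Key is out of the stand and upright. Carrying it over the base, above the tube.

Emit:
drive_tool(
  series=[
    [-50,5,-26,0,-7,0,8],
    [-100,8,-52,0,-14,0,8],
    [-150,12,-77,0,-21,0,8],
    [-200,14,-102,0,-28,0,8],
    [-245,14,-128,0,-35,0,8],
  ],
)

```text
clock: 4.25
tcp_pos: [0.5149, 0.0661, 0.2411]
orientation: [-1.299, 1.033, -1.057]
contact_force: [1.3, -0.4, -0.3]
grip_width: 0.0111
```

```bash
python3 - <<'E'
from m import *
delta([.508,.146,.19],down(15.8))
E
```

```text
delta [-79.9  50.6   9.9] [-0.78 -3.23  0.47] tcp [0.5149 0.0661 0.2411] clk 4.25 F [ 1.3 -0.4 -0.3] gw 0.0111 q [ 0.28  0.26 -0.63  1.89  0.19  1.03 -0.21]
```

Emit:
drive_tool(
  series=[
    [-40,15,5,-0.4,-2,0.2,8],
    [-80,50,10,-0.8,-3.2,0.5,8],
    [-80,75,10,-0.8,-3.2,0.5,8],
    [-80,90,10,-0.8,-3.2,0.5,8],
    [-80,90,10,-0.8,-3.2,0.5,8],
  ],
)

```text
clock: 4.75
tcp_pos: [0.5074, 0.1446, 0.149]
orientation: [-1.33, 1.007, -1.003]
contact_force: [-0.6, 0.1, -0.6]
grip_width: 0.0115
```

Emit:
drive_tool(
  series=[
    [0,0,0,0,0,0,8],
    [0,0,0,0,0,0,8],
  ],
)

```text
clock: 4.95
tcp_pos: [0.5084, 0.1436, 0.1502]
orientation: [-1.329, 1.007, -1.006]
contact_force: [-0.1, -0.0, -0.8]
grip_width: 0.0114
```

```bash
python3 - <<'E'
from m import *
f=grab('wrist','w5')
for q in comps(f,*RED,amin=20): print(q[0],q[2],q[3],onz(f,q[0],.05).round(4))
delta([.508,.146,.15],down(15.8))
cv2.imwrite('pics/w5z.png',cv2.resize(f['frame'][100:300,150:400],None,fx=3,fy=3,interpolation=cv2.INTER_CUBIC))
E
```

```text
[264.7 201.3] 271 ((264.5, 202.0), (36.0, 7.0), 90.0) [0.4964 0.1433 0.05  ]
[298.1 201.5] 261 ((298.5, 202.0), (36.0, 7.0), 90.0) [0.5215 0.1501 0.05  ]
[552.8 192.8] 144 ((552.5, 193.0), (12.0, 13.0), 90.0) [0.7114 0.2106 0.05  ]
[279.3 293.4] 3325 ((279.0, 291.5), (117.0, 30.0), 90.0) [0.5295 0.0669 0.05  ]
delta [-2.2  0.3  0.2] [ 0.13 -0.16  0.03] tcp [0.5084 0.1439 0.1503] clk 5.0 F [-0.3  0.2  0.7] gw 0.0116 q [ 0.12  0.41 -0.63  1.95  0.31  0.89 -0.4 ]
```

View pics/w5z.png

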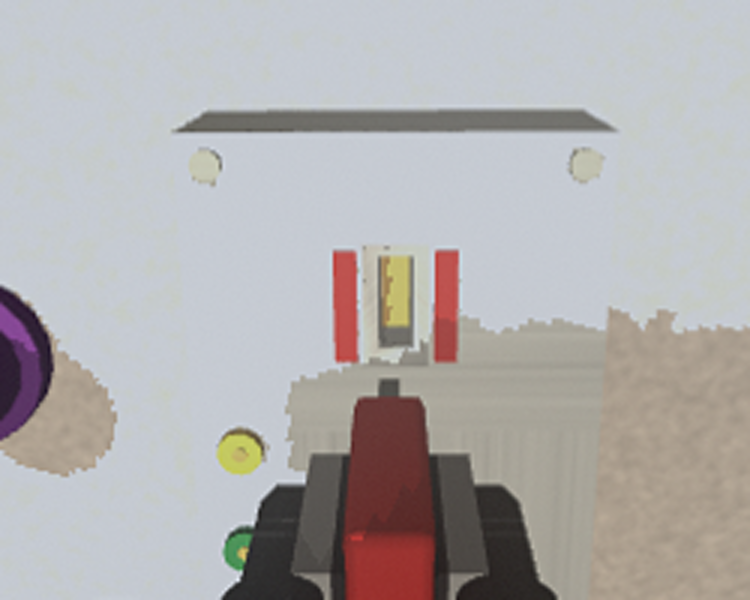

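View pics/w5.png

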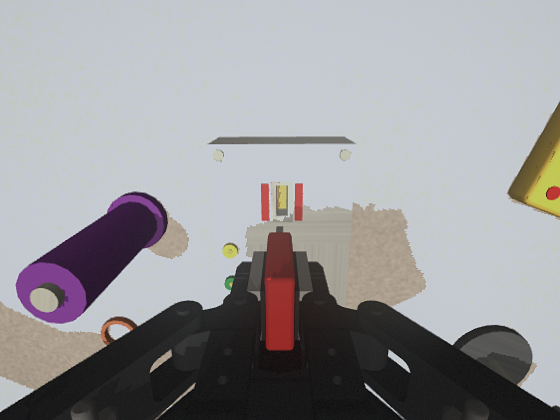

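The wrist view shows the slot between the red marks at (281,201) and the blade tip at about (280,227). Yaw looks aligned. Next is the offset between slot and key as seen by this one camera.

```bash
python3 - <<'E'
from m import *
f=grab('wrist')
o=r.get_obs();tz=o['tcp_pos'][2]; Ri=R.from_rotvec(o['orientation']).inv()
def tl(p,z): return (Ri.apply(onz(f,p,z)-o['tcp_pos'])*1000).round(1)
print('slot',tl((281.4,201.4),.05))
print('tip front edge',tl((279.7,226.7),tz-.0436))
for p in((266,278),(294,278),(294,349),(268,349)): print(tl(p,tz+.0344))
# bottom front edge of handle (shoulder), z=tz-.0136
print('handle bottom front',tl((279.5,232.7),tz-.0136))
print(o['tcp_pos'])
E
```

```text
slot [ -2.6 100.2   1.7]
tip front edge [-4.  43.6  0.2]
[-14.2 -34.4  -5. ]
[-14.2 -34.4   5.5]
[ 18.7 -34.4   5.9]
[ 18.7 -34.4  -4.7]
handle bottom front [-12.6  13.6   0.1]
[0.50833459 0.14409011 0.15020911]
```

Emit:
drive_tool(
  series=[
    [-5,5,1.5,0,0,0,8],
    [-5,20,1.5,0,0,0,8],
    [-5,38,1.5,0,0,0,8],
    [-5,45,1.5,0,0,0,8],
    [-5,45,1.5,0,0,0,8],
  ],
)

```text
clock: 5.55
tcp_pos: [0.5072, 0.149, 0.1037]
orientation: [-1.331, 1.008, -1.004]
contact_force: [-0.1, 0.5, -0.6]
grip_width: 0.0114
```

Emit:
drive_tool(
  series=[
    [0,0,0,0,0,0,8],
  ],
)

```text
clock: 5.65
tcp_pos: [0.5074, 0.1493, 0.1037]
orientation: [-1.331, 1.008, -1.003]
contact_force: [0.0, 0.3, 0.1]
grip_width: 0.0111
```

```bash
python3 - <<'E'
from m import *
f=grab('wrist','w6')
o=r.get_obs();Ri=R.from_rotvec(o['orientation']).inv()
def tl(p,z): return (Ri.apply(onz(f,p,z)-o['tcp_pos'])*1000).round(1)
for q in comps(f,*RED,amin=20): print(q[0],q[2],q[3],tl(q[0],.05))
delta([.508,.146,.0636],down(15.8))
cv2.imwrite('pics/w6z.png',cv2.resize(f['frame'][130:330,180:380],None,fx=3,fy=3,interpolation=cv2.INTER_CUBIC))
E
```

```text
[260.8 230.7] 364 ((260.5, 231.0), (40.0, 9.0), 90.0) [  2.5  53.8 -11.9]
[301.  230.9] 369 ((301.5, 231.0), (9.0, 40.0), 0.0) [ 2.6 53.7 14.2]
[279.2 293.4] 3328 ((279.0, 291.5), (117.0, 30.0), 90.0) [49.3 53.7  0. ]
delta [ 3.2 40.1  0. ] [ 0.3  -0.11  0.01] tcp [0.5073 0.1492 0.1037] clk 5.7 F [-0.4 -0.  -1. ] gw 0.0115 q [ 0.08  0.47 -0.6   1.98  0.37  0.8  -0.46]
```

View pics/w6z.png

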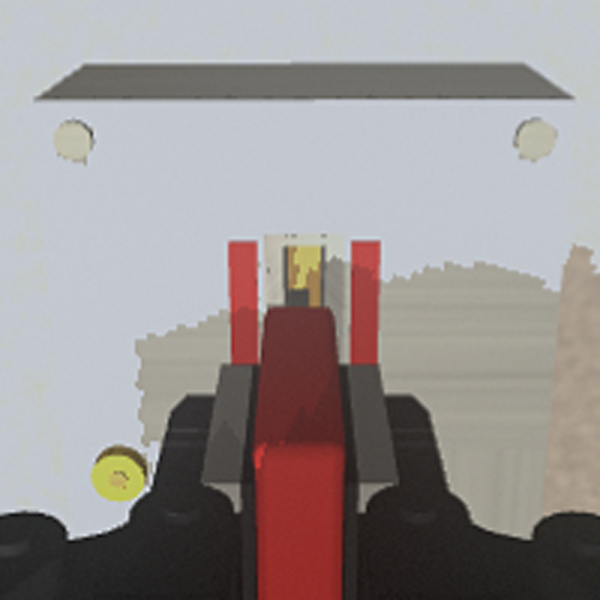

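The slot, at (281,231) in the wrist view, is ahead of the blade to within about 1 mm. Lowering.

Emit:
drive_tool(
  series=[
    [0,5,1,0,0,0,8],
    [0,10,1,0,0,0,8],
    [0,15,1,0,0,0,8],
    [0,20,1,0,0,0,8],
    [0,24,1,0,0,0,8],
  ],
)

```text
clock: 6.2
tcp_pos: [0.508, 0.1493, 0.0792]
orientation: [-1.331, 1.009, -1.003]
contact_force: [-0.5, -0.9, -1.0]
grip_width: 0.0113
```

Emit:
drive_tool(
  series=[
    [0,4,0,0,0,0,8],
    [0,8,0,0,0,0,8],
    [0,12,0,0,0,0,8],
    [0,15,0,0,0,0,8],
    [0,16,0,0,0,0,8],
  ],
)

```text
clock: 6.7
tcp_pos: [0.508, 0.1493, 0.0635]
orientation: [-1.331, 1.008, -1.004]
contact_force: [-4.6, -1.6, 13.8]
grip_width: 0.0114
```

```bash
python3 - <<'E'
from m import *
f=grab('wrist','w7')
delta([.508,.146,.0636],down(15.8))
E
```

```text
delta [ 3.3 -0.  -0.9] [ 0.32 -0.11  0.04] tcp [0.508  0.1494 0.0636] clk 6.75 F [-1.  -1.5  4. ] gw 0.0109 q [ 0.04  0.53 -0.57  2.    0.42  0.73 -0.51]
```

View pics/w7.png

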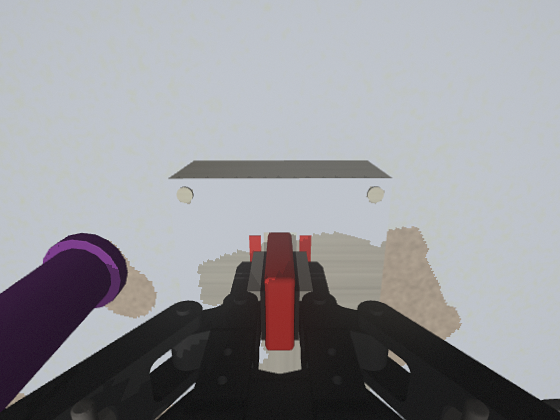

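The handle is down between the marks. A small extra push will confirm seating.

Emit:
drive_tool(
  series=[
    [0,1,0,0,0,0,8],
    [0,2,0,0,0,0,8],
    [0,2,0,0,0,0,8],
  ],
)

```text
clock: 7.05
tcp_pos: [0.5081, 0.1494, 0.0634]
orientation: [-1.332, 1.007, -1.005]
contact_force: [-6.3, -3.3, 22.7]
grip_width: 0.0114
```

Seated: 22.7 N and no further travel. Opening and rising.

Emit:
drive_tool(
  series=[
    [0,0,0,0,0,0,45],
    [0,0,0,0,0,0,45],
    [0,0,0,0,0,0,45],
    [0,-20,0,0,0,0,45],
    [0,-60,0,0,0,0,60],
  ],
)

```text
clock: 7.55
tcp_pos: [0.506, 0.1486, 0.1213]
orientation: [-1.338, 1.011, -1.002]
contact_force: [0.3, -1.0, 1.1]
grip_width: 0.0582
```

Emit:
drive_tool(
  series=[
    [0,-30,0,0,0,0,85],
    [0,-70,0,0,0,0,85],
    [30,-100,0,0,0,0,85],
    [30,-110,0,0,0,0,85],
    [30,-110,0,0,0,0,85],
  ],
)

```text
clock: 8.05
tcp_pos: [0.5164, 0.1199, 0.2325]
orientation: [-1.335, 1.011, -1.005]
contact_force: [-0.0, 1.4, -0.1]
grip_width: 0.0851
```

```bash
python3 - <<'E'
from m import *
f=grab('wrist','w8');grab('scene','s8');t=grab('top','t8')
o=r.get_obs();Ri=R.from_rotvec(o['orientation']).inv()
for q in comps(f,*RED,amin=20): print(q[0],q[2],q[3])
delta([.5380,.0403,.24],down(15.5))
s=cv2.imread('pics/s8.png');cv2.imwrite('pics/s8z.png',cv2.resize(cv2.convertScaleAbs(s[150:270,260:400],alpha=1.5),None,fx=5,fy=5,interpolation=cv2.INTER_CUBIC))
E
```

```text
[267.7 151.9] 167 ((267.5, 152.5), (29.0, 5.0), 90.0)
[294.  152.5] 150 ((294.0, 152.5), (29.0, 4.0), 90.0)
[280.3 159.6] 521 ((280.5, 160.0), (38.0, 13.0), 90.0)
[498.2 148.1] 93 ((498.0, 148.0), (10.0, 10.0), 90.0)
[242.4 245.6] 73 ((242.0, 245.5), (9.0, 10.0), 90.0)
delta [ 83.9 -10.    0.8] [0.83 0.26 0.08] tcp [0.5143 0.1207 0.2299] clk 8.2 F [-0.7  0.4 -0.8] gw 0.0852 q [ 0.2   0.32 -0.66  1.86  0.22  1.05 -0.28]
```

View pics/s8z.png

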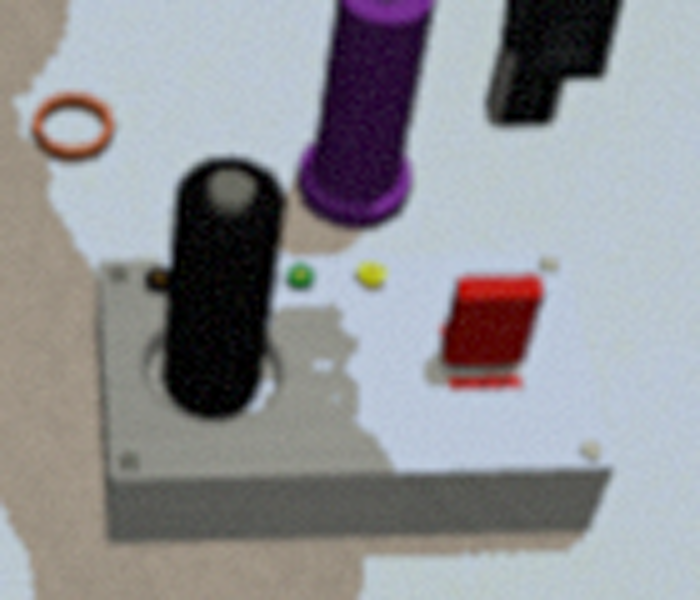

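View pics/w8.png

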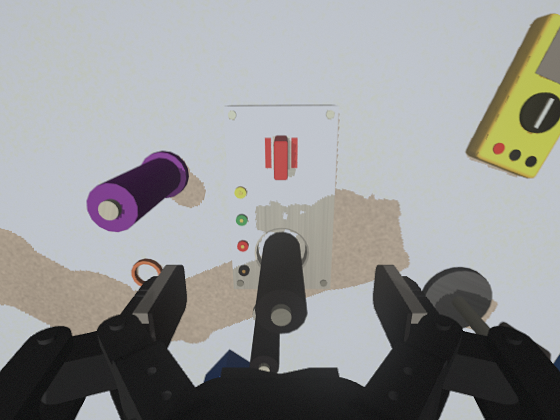

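Key handle sits down on the base between the marks. In the wrist view the tube's stub is at (280,316). Locating it.

```bash
python3 - <<'E'
from m import *
f=grab('wrist')
print(onz(f,(280.5,316.5),.161).round(4), onz(f,(280.5,307),.155).round(4))
T=grab('top');S=grab('scene')
print(onz(T,(190+372/5,195+207/5),.161).round(4),onz(S,(260+232/5,150+190/5),.161).round(4))
delta([.538,.0405,.20],down(15.5))
E
```

```text
[0.5359 0.0438 0.161 ] [0.5346 0.048  0.155 ]
[0.5366 0.0376 0.161 ] [0.5407 0.0426 0.161 ]
delta [83.6 30.2  1.2] [0.83 0.27 0.08] tcp [0.5145 0.1208 0.2301] clk 8.35 F [ 0.1  0.2 -0.4] gw 0.0854 q [ 0.2   0.32 -0.66  1.86  0.22  1.05 -0.28]
```

Emit:
drive_tool(
  series=[
    [30,0,0,0.3,0,0,85],
    [70,0,0,0.8,0.2,0,85],
    [83,5,0,0.8,0.3,0,85],
    [83,20,0,0.8,0.3,0,85],
    [83,25,0,0.8,0.3,0,85],
  ],
)

```text
clock: 8.85
tcp_pos: [0.5352, 0.0416, 0.2029]
orientation: [-1.328, 1.01, -1.006]
contact_force: [0.2, -0.1, -0.5]
grip_width: 0.0849
```

```bash
python3 - <<'E'
from m import *
f=grab('wrist','w9')
delta([.537,.0415,.10],down(15.5))
E
```

```text
delta [  1.2 102.7   2.2] [ 0.24  0.1  -0.02] tcp [0.535  0.0422 0.2027] clk 8.9 F [-0.7  0.2 -0.6] gw 0.0851 q [ 0.31  0.35 -0.62  1.88  0.24  0.99 -0.14]
```

View pics/w9.png

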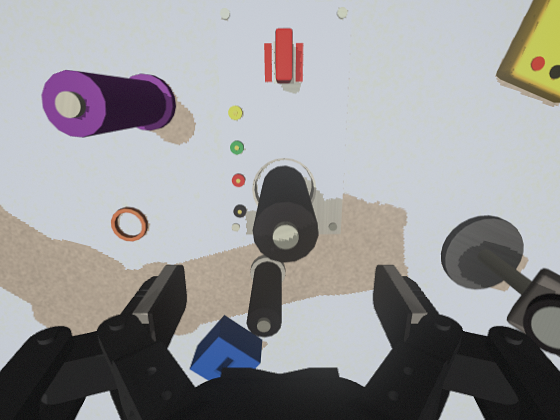

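The tube top is at (285,236), just right of the midline between the pads and clear of both fingers.

```bash
python3 - <<'E'
from m import *
f=grab('wrist')
print(onz(f,(285.5,236),.161).round(4))
delta(list(onz(f,(285.5,236),.161)[:2])+[.10],down(15.5))
E
```

```text
[0.5387 0.0421 0.161 ]
delta [  1.3 103.6   3.5] [ 0.19  0.13 -0.01] tcp [0.5353 0.0425 0.2036] clk 8.95 F [-0.  -0.2 -0.6] gw 0.0851 q [ 0.31  0.35 -0.62  1.88  0.24  0.99 -0.14]
```

Emit:
drive_tool(
  series=[
    [1,20,3,0.2,0.1,0,85],
    [1,50,3,0.2,0.1,0,85],
    [1,80,3,0.2,0.1,0,85],
    [1,98,3,0.2,0.1,0,85],
    [1,103,3,0.2,0.1,0,85],
  ],
  squeeze=60,
)

```text
clock: 9.45
tcp_pos: [0.5366, 0.0437, 0.0989]
orientation: [-1.328, 1.008, -1.003]
contact_force: [0.3, 0.5, -0.4]
grip_width: 0.0852
```

```bash
python3 - <<'E'
from m import *
f=grab('wrist','w10')
delta([.538,.042,.10],down(15.5))
E
```

```text
delta [ 1.8 -0.7  0.5] [ 0.12  0.16 -0.07] tcp [0.5371 0.0436 0.0993] clk 9.5 F [-0.1  0.3 -0. ] gw 0.085 q [ 0.25  0.49 -0.56  1.96  0.36  0.79 -0.24]
```

View pics/w10.png

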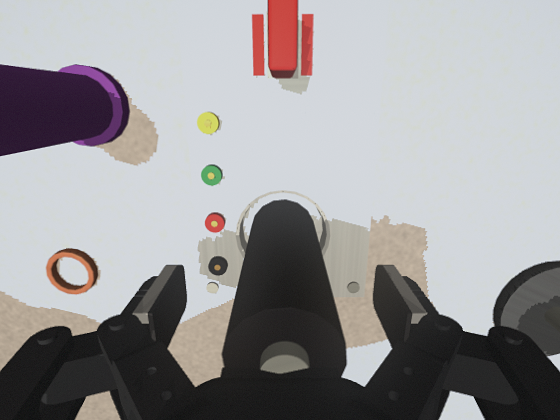

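Tube stands between the pads, centred at about (284,340). I'll apply a small correction, close gently, then squeeze.

Emit:
drive_tool(
  series=[
    [1.5,0,1,0,0,0,50],
    [1.5,0,1,0,0,0,44],
    [1.5,0,1,0,0,0,38],
    [1.5,0,1,0,0,0,36],
    [1.5,0,1,0,0,0,36],
  ],
  squeeze=40,
)

```text
clock: 10.0
tcp_pos: [0.5391, 0.0426, 0.1005]
orientation: [-1.326, 1.006, -1.005]
contact_force: [-2.1, 0.2, 6.0]
grip_width: 0.0411
```

Emit:
drive_tool(
  series=[
    [0,0,0,0,0,0,36],
    [0,0,0,0,0,0,36],
    [0,0,0,0,0,0,36],
    [0,0,0,0,0,0,36],
  ],
  squeeze=80,
)

```text
clock: 10.4
tcp_pos: [0.5392, 0.0425, 0.1006]
orientation: [-1.326, 1.006, -1.005]
contact_force: [-0.9, -0.3, 3.5]
grip_width: 0.0407
```

Emit:
drive_tool(
  series=[
    [0,-3,0,0,0,0,36],
    [0,-6,0,0,0,0,36],
    [0,-10,0,0,0,0,36],
  ],
)

```text
clock: 10.7
tcp_pos: [0.5388, 0.0424, 0.1105]
orientation: [-1.326, 1.007, -1.005]
contact_force: [-0.3, -0.0, -2.8]
grip_width: 0.0408
```

Only about 3 N, so the tube is free. Lifting on.

Emit:
drive_tool(
  series=[
    [0,-12,0,0,0,0,36],
    [0,-30,0,0,0,0,36],
    [0,-60,0,0,0,0,36],
    [0,-100,0,0,0,0,36],
    [0,-140,0,0,0,0,36],
  ],
)

```text
clock: 11.2
tcp_pos: [0.5384, 0.0425, 0.2525]
orientation: [-1.327, 1.007, -1.004]
contact_force: [1.1, -0.5, -2.8]
grip_width: 0.0403
```

```bash
cat >> m.py <<'E'
CAX=np.array([-np.cos(np.radians(7.3))*.70711,np.sin(np.radians(7.3))*.70711,.70711])
def tilt(zaz):
    y=-CAX; a=np.radians(zaz); z=np.array([np.cos(a),np.sin(a),0]); x=np.cross(y,z);x/=np.linalg.norm(x); return np.c_[x,y,np.cross(x,y)]
E
python3 - <<'E'
from m import *
grab('scene','s11');
lens=np.array([.738,.023,.157])
foot=lens+CAX*.13; tcp=foot+CAX*.074
print(foot,tcp)
delta(tcp,tilt(-7.3))
E
```

```text
[0.6468208  0.03468033 0.2489243 ] [0.59491879 0.04132913 0.30125044]
delta [ 16.6 -41.1  50.6] [43.87 21.75 -9.06] tcp [0.5421 0.0437 0.2597] clk 11.25 F [3.  0.9 3. ] gw 0.0406 q [ 0.34  0.29 -0.64  1.81  0.2   1.09 -0.1 ]
```

View pics/s11.png

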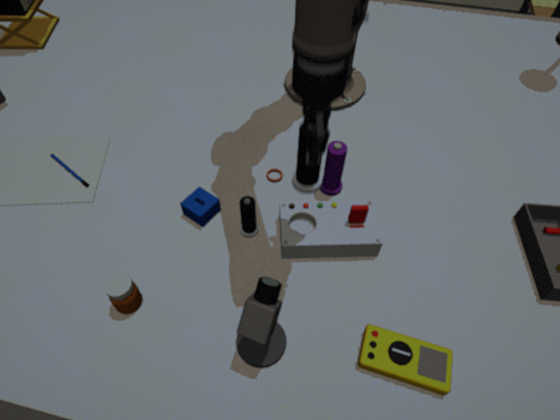

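The tube is held above the empty socket (302,222) and the key stays in the slot (358,214). Tipping now.

Emit:
drive_tool(
  series=[
    [3,-8,10,7,3.5,-1.5,36],
    [6,-16,20,14,7,-3,36],
    [10,-24,30,21,10.5,-4.5,36],
    [13,-32,40,28,14,-6,36],
    [16,-41,50,35,17.5,-7.3,36],
  ],
)

```text
clock: 11.75
tcp_pos: [0.5918, 0.0406, 0.3003]
orientation: [-0.763, 0.749, -1.492]
contact_force: [0.8, -2.2, -3.8]
grip_width: 0.0407
```

```bash
python3 - <<'E'
from m import *
delta([.595,.041,.301],tilt(-7.3))
E
```

```text
delta [-0.5  1.2  3. ] [ 9.99  4.88 -1.68] tcp [0.5918 0.0406 0.3003] clk 11.75 F [ 0.8 -2.2 -3.8] gw 0.0407 q [ 0.27  0.05 -0.57  2.1   0.56  0.48 -0.76]
```

Emit:
drive_tool(
  series=[
    [0,0,1,4,2,-0.7,36],
    [0,1,2,8,4,-1.4,36],
    [0,1,3,10,5,-1.7,36],
    [0,1,3,10,5,-1.7,36],
    [0,1,3,10,5,-1.7,36],
  ],
)

```text
clock: 12.25
tcp_pos: [0.5941, 0.0408, 0.3011]
orientation: [-0.583, 0.664, -1.602]
contact_force: [-0.5, -0.1, -2.5]
grip_width: 0.0407
```

```bash
python3 - <<'E'
from m import *
delta([.595,.041,.301],tilt(-7.3))
for n in('scene','top','wrist'):grab(n,n+'12')
a=cv2.imread('pics/top12.png')[90:330,150:430];b=cv2.imread('pics/scene12.png')[130:370,180:420]
cv2.imwrite('pics/c12.png',cv2.convertScaleAbs(cv2.resize(np.hstack([a,b]),None,fx=1.5,fy=1.5,interpolation=cv2.INTER_CUBIC),alpha=1.6))
E
```

```text
delta [-0.3  0.7  0.6] [-0.   -0.05  0.04] tcp [0.5941 0.0408 0.3011] clk 12.25 F [-0.5 -0.1 -2.5] gw 0.0407 q [ 0.18  0.03 -0.54  2.22  1.14  0.38 -1.46]
```

View pics/c12.png

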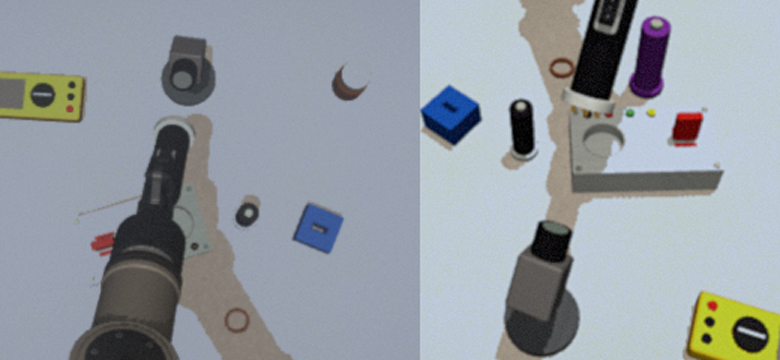

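View pics/wrist12.png

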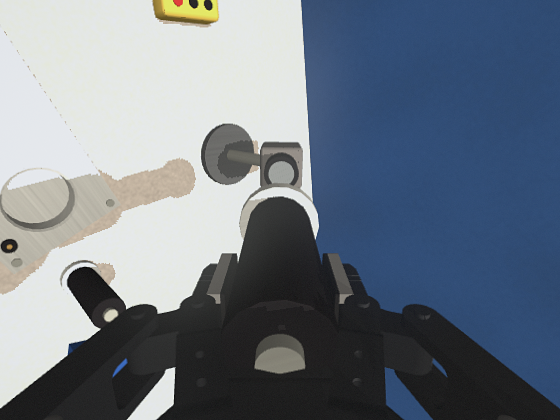

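Tube points down along the camera's line of sight: in the wrist view the lens (281,172) sits straight beyond the flange (280,210). The key is still seated. Final check is the projected axis against the images.

```bash
python3 - <<'E'
from m import *
o=r.get_obs();tcp=o['tcp_pos'];y=R.from_rotvec(o['orientation']).as_matrix()[:,1]
print('tool y',y.round(3),'angle to -CAX',np.degrees(np.arccos(-y@CAX)),'foot z',(tcp+y*.0746)[2])
out=[]
for n,(r0,c0) in(('scene',(140,230)),('top',(110,210))):
    f=grab(n,n+'13');im=cv2.convertScaleAbs(f['frame'],alpha=1.6);k=5
    z=cv2.resize(im[r0:r0+110,c0:c0+75],None,fx=k,fy=k,interpolation=cv2.INTER_CUBIC)
    q=(proj(f,[tcp+y*.0746,tcp+y*.0626,tcp-y*.01,[.738,.023,.157],[.738,.023,.157]+CAX*.1])-[c0,r0]+.5)*k
    for p,c in zip(q,((0,0,255),(0,255,255),(0,255,0),(255,0,255),(255,255,0))):cv2.circle(z,tuple(int(v) for v in p),5,c,-1)
    out.append(z)
cv2.imwrite('pics/c13.png',np.hstack(out))
E
```

```text
tool y [ 0.702 -0.091 -0.707] angle to -CAX nan foot z 0.24894972812107916<stdin>:3: RuntimeWarning: invalid value encountered in arccos
```

View pics/c13.png

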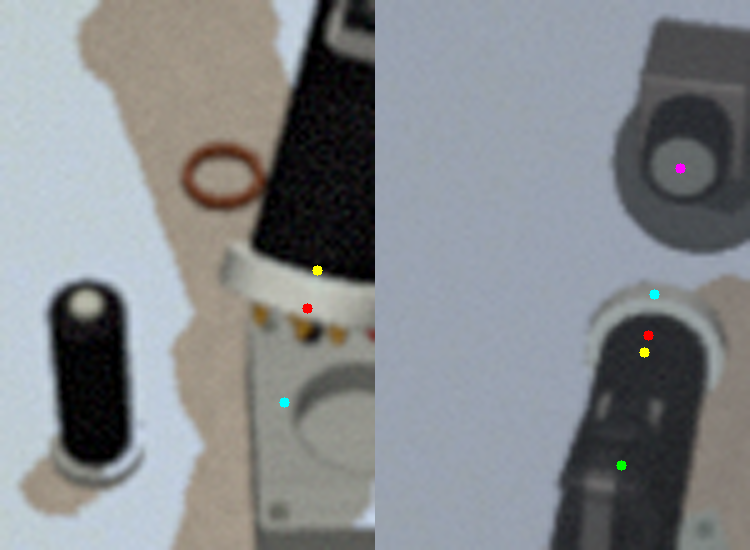

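The projected foot and flange points fall on the tube in both views. Settling, then handing in.

Emit:
drive_tool(
  series=[
    [0,0,0,0,0,0,36],
    [0,0,0,0,0,0,36],
    [0,0,0,0,0,0,36],
    [0,0,0,0,0,0,36],
    [0,0,0,0,0,0,36],
  ],
)

```text
clock: 13.0
tcp_pos: [0.5951, 0.0403, 0.3015]
orientation: [-0.582, 0.665, -1.603]
contact_force: [0.4, -0.5, -2.0]
grip_width: 0.0402
```

```bash
python3 - <<'E'
from m import *
delta([.595,.041,.301],tilt(-7.3)); print(abs(r.get_obs()['qvel']).max())
print(r.hand_in())
E
```

```text
delta [-0.7  0.3 -0.5] [-0.02 -0.14  0.05] tcp [0.5951 0.0403 0.3015] clk 13.0 F [ 0.4 -0.5 -2. ] gw 0.0402 q [ 0.18  0.03 -0.54  2.22  1.14  0.38 -1.46]
0.0010954621768584113
the job is handed in; nothing more can be done
None
```

The job is done and handed in at 13.0 s. The key is seated in the release slot, and the gripper holds the black tube still at 45°, pointing down at the inspection camera.

- **Key:** it took 22.7 N at the end with no further travel, and the handle ended level with the base top. It was still in place in the last pictures.
- **Tube:** it came out with only about 3 N of load, its own weight. It is held about 0.14° off my measured camera line, with its pin end at about 0.249 m, roughly 199 mm above the base top.
- **Grip:** the tube's projected position matched the last scene and top pictures, so it had not slipped.
- **Other objects:** I did not touch the meter, jar, ring or the look-alike tubes.

**Accuracy:** the camera's heading came from the pictures and may be off by a degree or two. My position estimates from the different views disagreed by up to about 5 mm. One script line comparing the tool and camera axes gave "nan" through rounding; the separate orientation check above replaced it.

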